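Lay out the painter's place

ROBOT

A 6-joint arm with a two-finger parallel gripper is mounted at the origin on the work surface. World frame = base frame: x ahead of the robot, y to its left, z up, the work surface at z = 0. Lengths are in m, angles in rad, forces in N, time in s.
With the tool pointing down it reaches from about 0.3 to 0.775 m from the base axis. Payload 14.6 kg.
Tool frame: the origin (TCP) lies midway between the tips of the shut fingers; the grasp point (between the pads) lies 19 mm behind it; z points along the fingers, y is the direction in which the jaws open and shut (so a half turn about z gives the same grasp; the last joint's range is limited). The gripper opens to 85 mm and grips with 20 to 120 N. Pads are 22 mm wide; open, the fingers measure 114 mm over their backs; the gripper's body (76 mm by 85 mm) begins 54 mm behind the grasp point. The pads swing forward as they close: fully open they stand 13 mm farther back than shut.
Start: joints at [1.106, 0.3, 1.521, -0, 1.321, -0.067], TCP at [0.213, 0.507, 0.231] pointing down, gripper open.
Joint ranges: [-3.03, 3.03], [-0.79, 2.21], [0.23, 2.52], [-1.04, 4.18], [0, 3.07], [-2.55, 2.55]. Speed limits (rad/s): [2.22, 2.22, 2.57, 3.14, 3.14, 3.14].

INTERFACE

Orientations are given as a unit quaternion [x, y, z, w].
In Python, from station import ctrl, eoat, solve_ik, readout, cams, order, look_for, regions_of, mark_of gives the robot as it stands. Calls block until the motion is done:
- ctrl.movep(position, orientation): joint-space move of the TCP to a pose.
- ctrl.movel(position, orientation=None, vel=0.15, contact_N=None): straight line of the TCP; orientation=None keeps the orientation; vel is the mean speed in m/s. With contact_N (N) it stops when the force on the tool has changed by that much, and returns True; else False.
- ctrl.set_joints(angles): joint-space move.
- eoat.command_gripper(opening, effort=None): opening from 0.0 (shut) to 1.0 (fully open); effort is the grip in N (None keeps the last); returns when the fingers have stopped.
- ctrl.wait(seconds).
- solve_ik(position, orientation): joint angles nearest the present ones, or None.
- readout.get_state(): the state.
- cams.camera(name): name is "scene" or "top"; returns a dict with "color" (480x640x3 uint8, blue, green, red), "depth" (480x640 float32, m along the optical axis (not along the pixel's ray), 0 where there is no reading), "vertical_fov" (degrees; the focal length in pixels is half the picture's height over the tangent of half this angle, whatever the lens; pixels are square), "cx", "cy" (the principal point, pixels), "view" (4x4, takes a point from world to camera coordinates). Camera axes: x right, y down, z forward; pixel columns grow to the right and rows downward; lengths in m; the calibration is good to about 2 mm. A picture is of the moment at which its call begins.
A pose or a line that the arm cannot do raises ctrl.MotionError and nothing moves.
- order.job_done(): hands the job in, once; it reports no verdict.
Trained networks look in the newest picture that a camera, given by its name, has taken for a name from the list of things; names that differ only in an ending like _2 or _b are one class to them, and where a whole thing is asked for, a point or a joint stands for the part that bears it (a point fixed in the world has none). Each returns a list of dicts, best first, with "p" (0 to 1); they miss things now and then, are a little off and sometimes report something else, mostly with a low value. They report only what shows in the picture. A call takes as long as a camera call. They do not tell look-alikes from the thing itself.
- look_for(camera, label): "centre" ([x, y, z] in m, in world coordinates, good to about 4 mm: the middle of the surface that is visible of it).
- regions_of(camera, label): "mask" (480x640 bool, what is visible of it).
- mark_of(camera, label): "centre" ([x, y, z] in m, in world coordinates, good to about 4 mm: a listed point, or the origin of a listed thing).
The state is a dict: "clock": time; "joint_positions": joint angles; "joint_velocities": joint speeds; "effort": joint torques, N m; "position": TCP position; "ee_rot": TCP orientation; "ft_force": force on the tool from outside, world axes, zero at the start; "torque": the same for the moment, N m; "width": opening from 0.0 (shut) to 1.0 (fully open).
Only numpy, scipy, OpenCV 4.12 (cv2) and the standard library are available. Lean on these libraries where they do the work, as an engineer would, in place of code of your own. Each camera call takes 0.05 s, during which the arm holds its last target. There are 200 camera calls.

TASK

Lay out the painting place, with left and front as seen from the robot: set the wooden stand in the middle of the dark work board and lay the loose medallion centred on top of it, relief side up; put the lidded jar on the board to the left of the stand, level with it along the middle of the board's long way, with a finger's breadth (about 2 cm) between the jar and the stand's foot. Set the empty rinse cup upright in the middle of the white tile, and the brush rest on the table in front of the tile (on the robot's side), centred on and parallel to its front edge, notches up, with a finger's breadth (about 2 cm) between them. Leave the paint tin and the mug where they are.

Things in the scene. Friction and masses are not known exactly. Their poses are not given: they have to be found in the camera images.
- stand: Loose round turned-wood painting stand, solid, 40 mm high: foot 64 mm across and 10 mm high, a bevel from 10 to 13 mm, above it a plain drum 52 mm across up to the flat top at 40 mm. About 90 g. Origin: centre of its underside; z axis up.
- medallion: Loose round white ceramic medallion, 46 mm across, 10 mm thick, with low terracotta petals in relief (1.5 mm) on its top. About 30 g. Lies flat on the table. Origin: centre of its underside; z axis up.
- jar: Loose closed green glass jar with a white cap, 55 mm high in all: straight glass body 44 mm across up to 25 mm, sloping in to a 36 mm neck at 31 mm, cap 40 mm across from 39 to 55 mm. About 100 g. Origin: centre of its underside; z axis up.
- cup: Loose empty grey plastic rinse cup, open top, 60 mm across at the rim and 60 mm high, tapering evenly to 48 mm across at the foot, wall 3 mm. About 50 g. Origin: centre of its underside; z axis up.
- brush_rest: Loose white ceramic brush rest, a bar 70 mm long (its y axis), 24 mm wide (its x axis) and 18.5 mm high, with three notches in its top running along x (notch floor at 12 mm). About 60 g. It lies at any yaw. Origin: centre of its underside; z axis up.
- work_board: Fixed dark wooden work board with a few flat paint spots, 150 mm (its x axis, pointing away from the robot within 9 degrees) by 240 mm (its y axis, to the robot's left), 8 mm thick; its top is 8 mm above the table. Origin: centre of its underside; z axis up.
- tile: Fixed white glazed tile, 90 by 90 mm, 8 mm thick; its top is 8 mm above the table. x axis points away from the robot within 9 degrees, y axis to the robot's left; its front edge is 45 mm from its centre at -x. Origin: centre of its underside; z axis up.
- pegboard: Bystander: fixed brown drying board, 150 mm (x) by 130 mm (y), 10 mm thick, carrying rows of small 25 mm blue buttons fixed to it (up to 16 mm high in all). Origin: centre of its underside; z axis up.
- tin: Bystander: loose closed round steel paint tin with a paper band, 74 mm across, 80 mm high, standing beyond the boards. Leave it alone. Origin: centre of its underside; z axis up.
- mug: Bystander: loose dark metal mug, 76 mm across, 85 mm high, handle at its y axis, standing beyond the boards. Leave it alone. Origin: centre of its underside; z axis up.
Mind the look-alikes: they are no part of the job. Leave any blue or orange look-alike of the brush_rest alone.

How it is judged:
By the outcome, as a careful person would: the job done as asked, in the order asked, and still so for the second after the job is handed in, with the robot touching nothing.
It also fails if it takes over 117 s, if anything falls off the work surface, if the arm or the gripper's body presses on something with over 40 N, if the wrist force passes 120 N, or if a joint passes its speed limit or range.

## Working session

There is one attempt and no reset: what is moved stays moved. The work goes in short steps, each a Python script; the robot and the scene stay as the last script left them, time stands still between calls to the robot, and variables do not carry over. Pictures are saved under pics/ and viewed, about 12 in all and at most 16, crops included, and the job is handed in when it is done.

```bash
ls; mkdir -p pics; cat > h.py <<'E'
import numpy as np, cv2
from station import ctrl, eoat, solve_ik, readout, cams, order, look_for, regions_of, mark_of
def K(c):
    return c["color"].shape[0]/2/np.tan(np.radians(c["vertical_fov"])/2)
def cloud(c):
    f=K(c); h,w=c["depth"].shape; u,v=np.meshgrid(np.arange(w),np.arange(h)); d=c["depth"]
    p=np.stack([(u-c["cx"])*d/f,(v-c["cy"])*d/f,d,np.ones_like(d)],-1)
    P=p@np.linalg.inv(c["view"]).T
    P=P[...,:3]; P[d<=0]=np.nan
    return P
def proj(c,p):
    q=c["view"]@np.append(p,1); f=K(c); return np.array([q[0]/q[2]*f+c["cx"],q[1]/q[2]*f+c["cy"]])
E
python3 - <<'E'
from h import *
for n in ("scene","top"):
    c=cams.camera(n); cv2.imwrite(f"pics/{n}0.png",c["color"]); np.savez(f"{n}0.npz",**c)
    print(n,"campos",np.linalg.inv(c["view"])[:3,3].round(3),"fwd",c["view"][2,:3].round(2))
    for l in "stand medallion jar cup brush_rest work_board tile pegboard tin mug".split():
        print(l,[(r["centre"] if isinstance(r["centre"],list) else list(np.round(r["centre"],3)),proj(c,r["centre"]).round().tolist(),round(r["p"],2)) for r in mark_of(n,l)][:5])
print(readout.get_state())
E
```

```text
pics
scene campos [ 1.267 -0.511  0.662] fwd [-0.66  0.47 -0.59]
stand [([0.4369, -0.1344, 0.0005], [254.0, 237.0], 0.63)]
medallion [([0.4397, -0.3202, -0.0006], [180.0, 265.0], 0.77)]
jar [([0.4349, 0.3463, -0.0014], [401.0, 183.0], 0.72)]
cup [([0.4399, -0.0127, -0.0041], [298.0, 223.0], 0.81), ([0.4347, -0.1336, -0.0011], [254.0, 236.0], 0.29)]
brush_rest [([0.4392, 0.1773, 0.0036], [357.0, 199.0], 0.61), ([0.3307, 0.2083, 0.0033], [342.0, 179.0], 0.6), ([0.2994, 0.3537, 0.002], [374.0, 163.0], 0.59), ([0.6072, 0.2421, -0.0], [417.0, 221.0], 0.57)]
work_board [([0.6115, -0.2604, 0.0014], [239.0, 299.0], 0.92)]
tile [([0.6035, -0.0072, 0.002], [337.0, 254.0], 0.69)]
pegboard [([0.6073, 0.2438, -0.0006], [417.0, 221.0], 0.64)]
tin [([0.7797, 0.1296, 0.0015], [435.0, 274.0], 0.7)]
mug [([0.7848, -0.1031, 0.0024], [352.0, 318.0], 0.64)]
top campos [0.486 0.006 1.213] fwd [ 0.04 -0.01 -1.  ]
stand [([0.4342, -0.1347, -0.0017], [368.0, 283.0], 0.63), ([0.7904, -0.1051, -0.0022], [357.0, 138.0], 0.31)]
medallion [([0.4351, -0.3225, -0.0032], [444.0, 283.0], 0.55)]
jar [([0.4347, 0.3414,
[... 756 characters left out ...]
ock': 1.1, 'joint_positions': array([ 1.10634847e+00,  2.99873454e-01,  1.52099763e+00,  9.73616238e-06,
        1.32066273e+00, -6.66055607e-02]), 'joint_velocities': array([-2.37708130e-04,  2.79019385e-03, -5.51814694e-04, -3.00679967e-06,
        2.74176017e-04, -2.99786410e-04]), 'effort': array([-3.26873160e-04, -5.43338120e+01, -3.62013316e+01, -1.24918529e-04,
        4.06959898e-04, -5.35775925e-06]), 'position': array([0.21309007, 0.50704337, 0.23129615]), 'ee_rot': array([1.97613050e-01, 9.80280104e-01, 2.96287720e-05, 3.16957051e-06]), 'ft_force': array([-0.0508702 ,  0.39942114, -0.82886232]), 'torque': array([-0.00754483, -0.00345415, -0.02062737]), 'width': 0.9995226141047866}
```

```bash
python3 - <<'E'
import cv2,numpy as np
a=cv2.imread("pics/top0.png"); 
cv2.imwrite("pics/top0z.png",cv2.resize(a[100:370,130:490],(800,600),interpolation=cv2.INTER_CUBIC))
s=cv2.imread("pics/scene0.png"); cv2.imwrite("pics/scene0z.png",cv2.resize(s[130:370,140:460],(800,600),interpolation=cv2.INTER_CUBIC))
E
```

```text
(no output)
```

View pics/top0z.png

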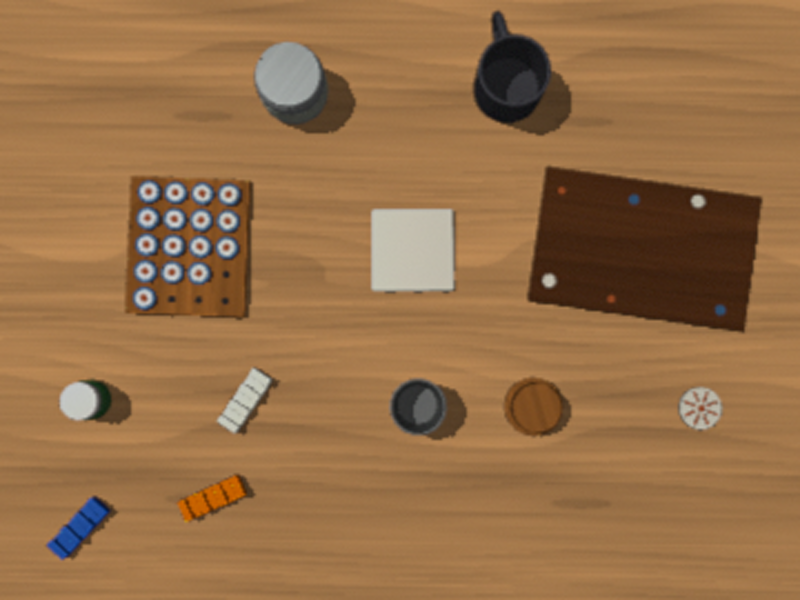

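View pics/scene0z.png

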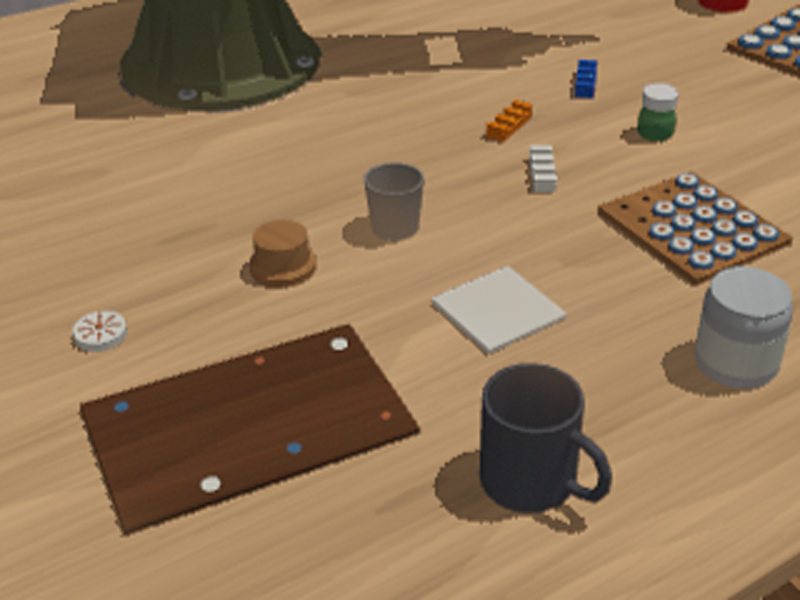

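The three brush-rest-like bars, in top image pixels, are white (240,280), orange (225,323) and blue (165,335). The enlarged crop confirms that the white one at world (0.438, 0.176) is the real rest, since it is the white ceramic one. Everything stands upright, and the medallion lies at (443,283) with its relief up. Next I'll measure precisely.

```bash
cat >> h.py <<'E'
def plane(c,uv,z):
    f=K(c); uv=np.atleast_2d(uv).astype(float); V=np.linalg.inv(c["view"])
    d=np.c_[(uv[:,0]-c["cx"])/f,(uv[:,1]-c["cy"])/f,np.ones(len(uv))]@V[:3,:3].T; o=V[:3,3]
    return (o+d*((z-o[2])/d[:,2])[:,None])[:,:2]
TOP=dict(stand=(.040,.052),medallion=(.010,.046),jar=(.055,.040),cup=(.060,.060),brush_rest=(.0185,None),work_board=(.008,None),tile=(.008,None))
def measure(c,name,xy,r=.06,lo=.7,hi=1.3,base=0.):
    """centre of the top face: pixels whose depth height lies near top, put on the known top plane; also rect"""
    z=TOP[name][0]+base; P=cloud(c); m=(np.hypot(P[...,0]-xy[0],P[...,1]-xy[1])<r)&(P[...,2]>base+lo*TOP[name][0])&(P[...,2]<z+.006)
    v,u=np.nonzero(m); q=plane(c,np.c_[u,v],z)
    (cx,cy),(w,h),a=cv2.minAreaRect((q*1000).astype(np.float32))
    mid=(q.min(0)+q.max(0))/2
    return dict(n=len(q),mean=q.mean(0).round(4),mid=mid.round(4),ext=np.ptp(q,0).round(4),rect=(round(cx,1),round(cy,1),round(w,1),round(h,1),round(a,1)),zmed=round(float(np.median(P[...,2][m])),4))
E
python3 - <<'E'
from h import *
for n in ("top","scene"):
    c=dict(np.load(n+"0.npz")); P=cloud(c)
    m=(abs(P[...,0]-.5)<.03)&(abs(P[...,1]-.08)<.03); print(n,"table z",np.nanmedian(P[...,2][m]),np.nanstd(P[...,2][m]))
    for k,xy,r in [("stand",(.436,-.135),.05),("medallion",(.437,-.321),.04),("jar",(.435,.343),.05),("cup",(.438,-.012),.05),("brush_rest",(.438,.176),.05),("work_board",(.61,-.259),.15),("tile",(.604,-.005),.075)]:
        print(k,measure(c,k,xy,r))
E
```

```text
top table z -0.00034402203071670634 0.0023700256279332453
stand {'n': 379, 'mean': array([ 0.4351, -0.1377]), 'mid': array([ 0.435 , -0.1379]), 'ext': array([0.0517, 0.0519]), 'rect': (435.6, -137.3, 51.5, 50.0, 45.6), 'zmed': 0.0396}
medallion {'n': 253, 'mean': array([ 0.4357, -0.3201]), 'mid': array([ 0.4358, -0.3195]), 'ext': array([0.0435, 0.0461]), 'rect': (435.2, -320.1, 44.3, 43.0, 45.5), 'zmed': 0.0103}
jar {'n': 253, 'mean': array([0.4372, 0.3406]), 'mid': array([0.4369, 0.3404]), 'ext': array([0.0372, 0.0396]), 'rect': (436.9, 340.4, 37.0, 39.4, 0.7), 'zmed': 0.0543}
cup {'n': 166, 'mean': array([ 0.4337, -0.0118]), 'mid': array([ 0.4356, -0.0116]), 'ext': array([0.0578, 0.0579]), 'rect': (435.6, -11.6, 57.7, 57.8, 0.7), 'zmed': 0.0583}
brush_rest {'n': 208, 'mean': array([0.4382, 0.1752]), 'mid': array([0.4375, 0.1756]), 'ext': array([0.0671, 0.0565]), 'rect': (438.3, 175.0, 24.2, 69.7, 56.2), 'zmed': 0.0169}
work_board {'n': 5045, 'mean': array([ 0.6088, -0.2598]), 'mid': array([ 0.6077, -0.2577]), 'ext': array([0.2789, 0.2925]), 'rect': (610.0, -256.4, 278.1, 292.4, 3.3
[... 789 characters left out ...]
: 299, 'mean': array([ 0.449 , -0.0175]), 'mid': array([ 0.4488, -0.0172]), 'ext': array([0.0782, 0.0684]), 'rect': (449.2, -17.6, 56.9, 82.3, 57.0), 'zmed': 0.0525}
brush_rest {'n': 120, 'mean': array([0.4444, 0.1732]), 'mid': array([0.4444, 0.1745]), 'ext': array([0.075 , 0.0584]), 'rect': (445.0, 172.6, 24.2, 78.0, 55.9), 'zmed': 0.0172}
work_board {'n': 5993, 'mean': array([ 0.616 , -0.2661]), 'mid': array([ 0.6123, -0.2603]), 'ext': array([0.1791, 0.2535]), 'rect': (613.6, -259.9, 239.2, 152.5, 82.4), 'zmed': 0.0079}
tile {'n': 914, 'mean': array([ 0.6095, -0.0063]), 'mid': array([ 0.6092, -0.0053]), 'ext': array([0.0927, 0.0912]), 'rect': (609.1, -5.6, 92.1, 90.5, 1.0), 'zmed': 0.0077}
```

```bash
python3 - <<'E'
from h import *
for n in ("top","scene"):
    c=dict(np.load(n+"0.npz")); P=cloud(c); g=c["color"].astype(int); 
    for k,xy,r in [("work_board",(.61,-.259),.16),("tile",(.605,-.004),.08),("brush_rest",(.438,.176),.045)]:
        near=np.hypot(P[...,0]-xy[0],P[...,1]-xy[1])<r
        m=(g.sum(2)<240) if k=="work_board" else (g.min(2)>130)
        m=(m&near).astype(np.uint8)
        lab=cv2.connectedComponentsWithStats(m)
        i=1+lab[2][1:,4].argmax(); v,u=np.nonzero(lab[1]==i)
        q=plane(c,np.c_[u,v],TOP[k][0]); (a,b),(w,h),t=cv2.minAreaRect((q*1000).astype(np.float32))
        print(n,k,len(q),(round(a,1),round(b,1)),(round(w,1),round(h,1)),round(t,2),"mean",q.mean(0).round(4))
E
```

```text
top work_board 5972 (608.3, -259.5) (240.8, 151.2) 82.43 mean [ 0.6081 -0.2596]
top tile 1345 (604.1, -4.3) (87.8, 87.6) 0.78 mean [ 0.6042 -0.0039]
top brush_rest 279 (437.7, 174.6) (23.9, 68.7) 57.25 mean [0.4381 0.175 ]
scene work_board 6173 (613.3, -261.5) (241.2, 154.0) 82.42 mean [ 0.6174 -0.2677]
scene tile 971 (606.8, -3.9) (91.9, 90.2) 0.83 mean [ 0.6081 -0.0047]
scene brush_rest 27 (448.1, 170.7) (22.4, 10.3) 56.59 mean [0.4481 0.1707]
```

```bash
cat >> h.py <<'E'
D=np.array([.001,0,0])   # top-to-mean camera offset
BO=np.array([.6083,-.2595]); BA=np.radians(-7.57); TO=np.array([.6043,-.0042]); TA=np.radians(.8)
def off(o,a,dx,dy): return o+np.array([np.cos(a)*dx-np.sin(a)*dy,np.sin(a)*dx+np.cos(a)*dy])
def quat(th):
    """tool down, jaws along world angle th (mod pi): the variant with the last joint nearest the middle"""
    a=th+np.pi/2; return [[np.cos(b/2),np.sin(b/2),0,0] for b in (a,a+np.pi)]
def up(xy,z,th):
    p=np.array([*xy,z])+D; best=None
    for q in quat(th):
        j=solve_ik(p,q)
        if j is not None and (best is None or abs(j[5])<best[0]): best=(abs(j[5]),q)
    ctrl.movep(p,best[1])
def st(t=""):
    s=readout.get_state(); print(t,"t",round(s["clock"],1),"pos",s["position"].round(4),"w",round(s["width"],3),"F",s["ft_force"].round(1)); return s
def pick(xy,z,th,op,effort,hover=.10,probe=False):
    eoat.command_gripper(op); up(xy,z+hover,th)
    p=np.array([*xy,z])+D
    if probe:
        ctrl.movel(p+[0,0,.02]); hit=ctrl.movel(p-[0,0,.012],vel=.03,contact_N=4); s=st(f"probe {hit}")
        ctrl.movel(np.array([*p[:2],s["position"][2]+probe]),vel=.03)
    else: ctrl.movel(p,vel=.2)
    eoat.command_gripper(0.,effort); s=st("gripped"); zz=s["position"][2]
    ctrl.movel(np.array([*p[:2],.16]),vel=.25); st("lifted"); return zz
def place(xy,z,th,op,N=5,over=.006):
    up(xy,max(.16,z+.03),th); p=np.array([*xy,z])+D
    ctrl.movel(p+[0,0,.012],vel=.2); hit=ctrl.movel(p-[0,0,over],vel=.03,contact_N=N); s=st(f"down {hit}")
    eoat.command_gripper(op); s=st("released"); ctrl.movel(np.array([*p[:2],.16]),vel=.25)
E
python3 - <<'E'
from h import *
z=pick((.4351,-.1378),.012,BA,.85,40)
place(BO,z+.008,BA,.75)
st()
E
```

```text
gripped t 4.8 pos [ 0.4369 -0.138   0.0135] w 0.589 F [-1.8  1.2  8. ]
lifted t 5.6 pos [ 0.4356 -0.1376  0.1591] w 0.586 F [ 0.4  0.8 -1. ]
down True t 7.7 pos [ 0.6094 -0.2596  0.021 ] w 0.584 F [ 1.3 -0.4  1. ]
released t 8.0 pos [ 0.609  -0.2594  0.0208] w 0.751 F [ 0.4  0.5 -0.9]
 t 8.7 pos [ 0.6088 -0.2592  0.1586] w 0.752 F [-0.2 -0.8 -0.2]
```

```bash
python3 - <<'E'
from h import *
z=pick((.4357,-.3200),.000,BA,.66,30,probe=.003); print(z)
c=cams.camera("top"); np.savez("top1.npz",**c); cv2.imwrite("pics/top1.png",cv2.resize(c["color"][120:330,330:490],(800,600*1050//1050) ,interpolation=cv2.INTER_CUBIC))
print(measure(c,"stand",BO,.05,base=.008))
E
```

```text
probe True t 11.2 pos [ 0.4366 -0.3199 -0.0042] w 0.657 F [-1.3  0.5  6.8]
gripped t 11.7 pos [ 0.4367 -0.32   -0.0011] w 0.517 F [-1.4  0.6  4. ]
lifted t 12.5 pos [ 0.4362 -0.3196  0.1584] w 0.522 F [-0.2 -0.6 -0.3]
-0.0011302011224730776
{'n': 397, 'mean': array([ 0.6074, -0.2582]), 'mid': array([ 0.6071, -0.2581]), 'ext': array([0.0498, 0.052 ]), 'rect': (607.1, -258.2, 49.7, 51.9, 0.3), 'zmed': 0.0476}
```

View pics/top1.png

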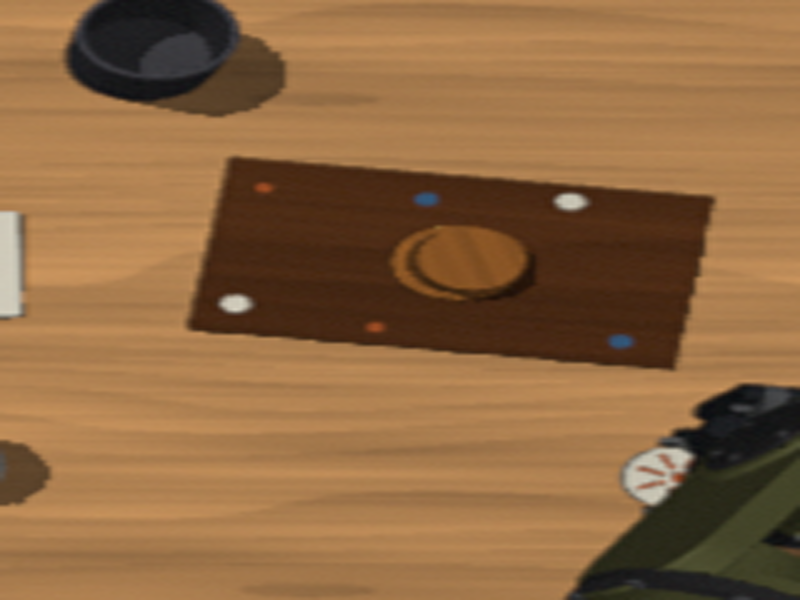

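The stand is at image (465,260), mid-board and within about 1.5 mm of centre. The medallion is held relief up at (660,475). I'll place it on the stand, then move the jar.

```bash
python3 - <<'E'
from h import *
S=np.array([.6077,-.2588])
place(S,-.0011+.048,BA,.62,N=4)
eoat.command_gripper(.7)
z=pick((.4371,.3405),.000,BA,.7,40); print(z)
c=cams.camera("top"); np.savez("top2.npz",**c); cv2.imwrite("pics/top2.png",cv2.resize(c["color"][120:330,330:490],(800,600) ,interpolation=cv2.INTER_CUBIC))
print(measure(c,"medallion",S,.04,base=.048,lo=.1)); print(measure(c,"stand",S,.05,base=.008))
E
```

```text
down True t 14.4 pos [ 0.6091 -0.259   0.046 ] w 0.519 F [-0.7  0.7  8.1]
released t 14.7 pos [ 0.6086 -0.2588  0.045 ] w 0.622 F [ 0.6  1.  -0.3]
gripped t 18.9 pos [0.439  0.341  0.0019] w 0.498 F [-0.6 -1.5  6.1]
lifted t 19.7 pos [0.4376 0.3402 0.1588] w 0.499 F [-0.2  0.3 -2.5]
0.0018549370206141606
{'n': 332, 'mean': array([ 0.6076, -0.2581]), 'mid': array([ 0.6072, -0.257 ]), 'ext': array([0.0469, 0.0492]), 'rect': (607.4, -257.7, 47.5, 48.4, 37.5), 'zmed': 0.0579}
{'n': 99, 'mean': array([ 0.6037, -0.2506]), 'mid': array([ 0.6071, -0.2582]), 'ext': array([0.0498, 0.0519]), 'rect': (607.1, -258.2, 49.6, 52.0, 0.8), 'zmed': 0.0482}
```

View pics/top2.png

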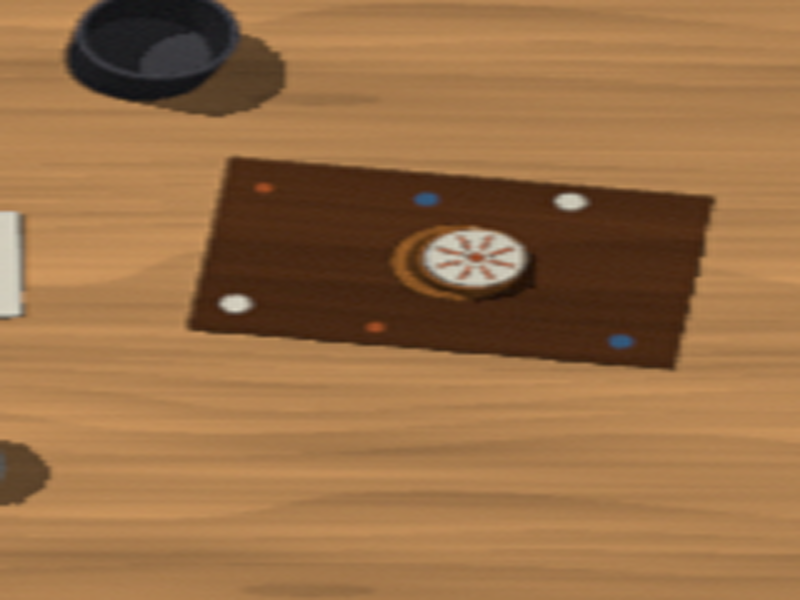

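The medallion sits centred on the stand at (477,258), within 1 mm, relief up. Next are the jar and the cup.

```bash
python3 - <<'E'
from h import *
S=np.array([.6076,-.2586]); J=off(S,BA,0,.074)
place(J,.0019+.008,BA,.66); eoat.command_gripper(1.)
z=pick((.4356,-.0116),.015,TA,1.,30,hover=.13); print(z)
c=cams.camera("top"); np.savez("top3.npz",**c)
j=measure(c,"jar",J,.05,base=.008); print(J,j); a=BA; d=j["mid"]-BO
print("jar in board frame",np.cos(a)*d[0]+np.sin(a)*d[1],-np.sin(a)*d[0]+np.cos(a)*d[1])
s=cams.camera("scene"); cv2.imwrite("pics/s3.png",cv2.resize(s["color"][130:370,140:460],(800,600),interpolation=cv2.INTER_CUBIC))
E
```

```text
down True t 23.1 pos [ 0.6185 -0.1854  0.0098] w 0.5 F [-0.4  0.2  3.7]
released t 23.3 pos [ 0.6181 -0.1851  0.0092] w 0.661 F [ 0.  -0.4 -0.3]
gripped t 26.9 pos [ 0.4372 -0.0117  0.0161] w 0.667 F [-3.1  0.7  9.2]
lifted t 27.6 pos [ 0.4361 -0.0115  0.159 ] w 0.662 F [ 0.6  0.2 -1.3]
0.016103860308380468
[ 0.61734857 -0.18524494] {'n': 240, 'mean': array([ 0.6171, -0.1826]), 'mid': array([ 0.6174, -0.1965]), 'ext': array([0.0375, 0.0698]), 'rect': (621.0, -194.1, 39.0, 65.5, 19.2), 'zmed': 0.0626}
jar in board frame 0.0007212358550783629 0.06364974327396263
```

View pics/s3.png

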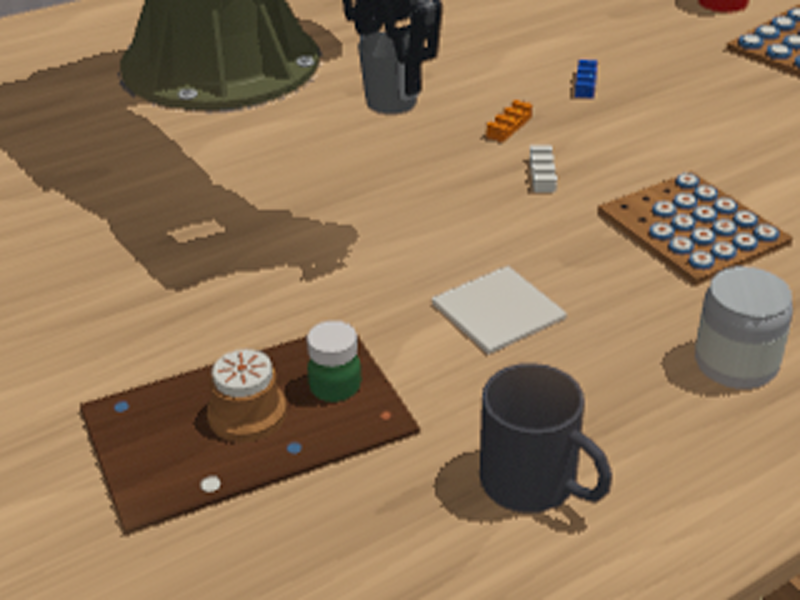

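The jar is at (333,362) to the left of the stand, and the cup is held upright. I'll set the cup on the tile and pick up the rest.

```bash
python3 - <<'E'
from h import *
place(TO,.0161+.008,TA,.85)
z=pick((.438,.1752),.006,np.radians(57),.5,40); print(z)
R=off(TO,TA,-.077,0)
c=cams.camera("top"); np.savez("top4.npz",**c)
print(measure(c,"jar",(.617,-.184),.032,base=.008)); print(measure(c,"cup",TO,.05,base=.008))
place(R,z,TA,.40)
up((.4,.25),.25,TA)
c=cams.camera("top"); np.savez("top5.npz",**c)
print(R,measure(c,"brush_rest",R,.05))
g=c["color"]; cv2.imwrite("pics/top5.png",cv2.resize(g[120:330,210:490],(800,600),interpolation=cv2.INTER_CUBIC)); st()
s=cams.camera("scene"); np.savez("scene5.npz",**s); cv2.imwrite("pics/s5.png",cv2.resize(s["color"][130:370,140:460],(800,600),interpolation=cv2.INTER_CUBIC))
E
```

```text
down True t 29.7 pos [ 0.6052 -0.0042  0.0236] w 0.663 F [ 0.3 -0.7  0.7]
released t 30.0 pos [ 0.6051 -0.0042  0.0236] w 0.848 F [ 0.5 -0.5  0.5]
gripped t 33.0 pos [0.44   0.1754 0.0075] w 0.267 F [-0.2 -2.1  5.5]
lifted t 33.8 pos [0.4385 0.175  0.159 ] w 0.263 F [ 0.9  0.8 -0.9]
0.007467921062932384
{'n': 237, 'mean': array([ 0.6171, -0.1824]), 'mid': array([ 0.6173, -0.1814]), 'ext': array([0.0375, 0.0396]), 'rect': (617.4, -181.4, 37.3, 39.6, 0.8), 'zmed': 0.0626}
{'n': 155, 'mean': array([ 0.6077, -0.0045]), 'mid': array([ 0.604 , -0.0037]), 'ext': array([0.058 , 0.0556]), 'rect': (604.0, -3.7, 57.9, 55.4, 0.7), 'zmed': 0.066}
down True t 35.9 pos [ 0.5284 -0.0053  0.0071] w 0.27 F [ 1.4 -0.4  1.9]
released t 36.2 pos [ 0.5281 -0.0053  0.007 ] w 0.404 F [-0.3 -0.5  0.3]
[ 0.52730751 -0.00527509] {'n': 198, 'mean': array([ 0.5275, -0.0057]), 'mid': array([ 0.5403, -0.0051]), 'ext': array([0.0488, 0.0675]), 'rect': (540.4, -5.0, 48.1, 67.3, 0.7), 'zmed': 0.0172}
 t 38.2 pos [0.4015 0.2492 0.2493] w 0.401 F [ 1.2 -0.5 -0.4]
```

View pics/top5.png

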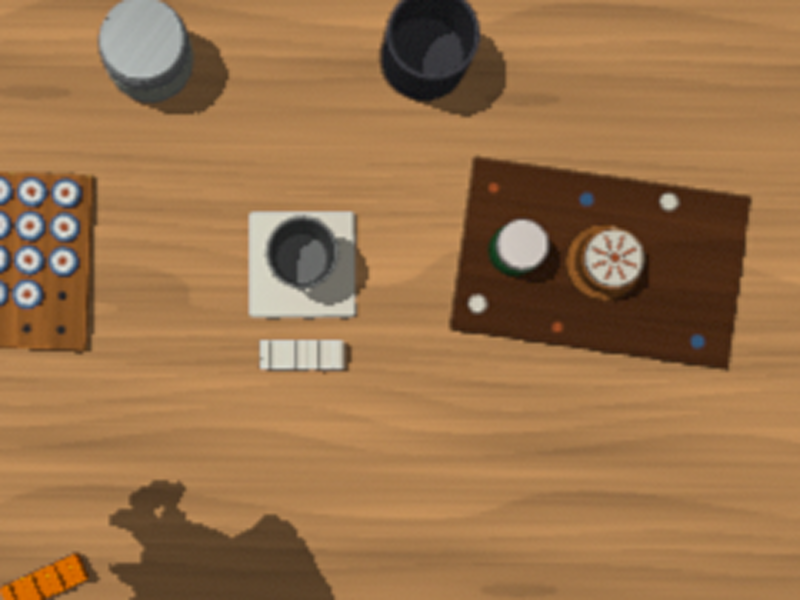

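View pics/s5.png

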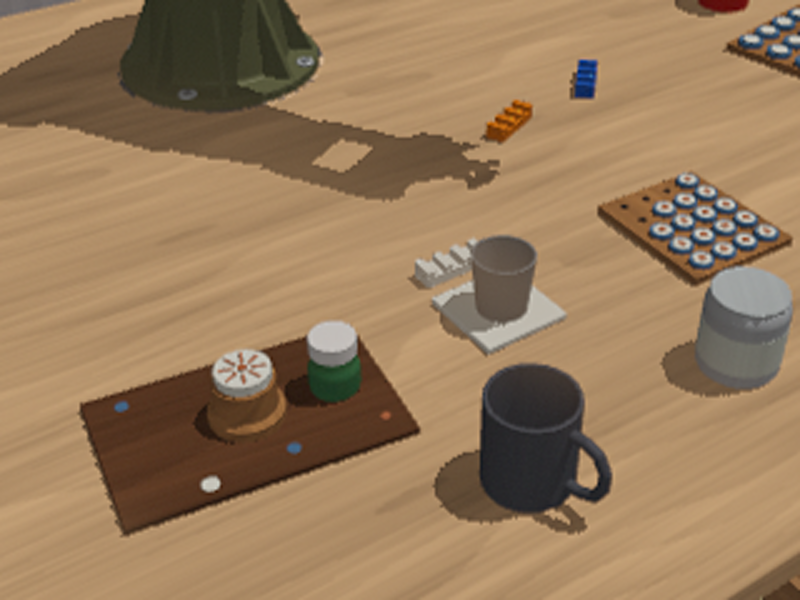

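The final views show everything in place. In the top image the medallion is on the stand at (613,258), the jar at (522,245), the cup on the tile at (301,252), and the rest at (303,355), centred on and parallel to the tile's front edge. The gap between rest and tile is about 20 mm. The tin and mug haven't moved, so I'm handing in.

```bash
python3 - <<'E'
from h import *
order.job_done(); st()
E
```

```text
the job is handed in; nothing more can be done
the job is handed in; nothing more can be done
```

The painting place is laid out as asked and in the order asked. I handed it in at about 38 s of the 117 s allowed, with the arm well clear of everything.

Positions below are from the last camera measurements of each piece, good to about 2 mm.

| Item | Result |
|---|---|
| Stand | About 1.5 mm from the board's centre |
| Medallion | Less than 1 mm off the stand's centre, relief up |
| Jar | Left of the stand, 1–2 mm off the board's mid-line |
| Jar to stand's foot | About 22–23 mm gap, slightly over the 20 mm aimed for; I left it as within "about 2 cm" |
| Cup | Upright, about 1 mm from the tile's centre |
| Brush rest | Parallel to the tile's front edge, centred within about 1–2 mm, about 20 mm gap, notches up |

- **Left alone:** I didn't touch the tin, the mug or the blue and orange look-alike rests, and the pictures show nothing displaced.
- **Disagreement:** The two cameras differed by about 2–3 mm in x, so I worked from the top camera with a 1 mm correction.
- **Bad reading:** One jar reading was spoiled by the medallion next to it. I took it again over a narrower area, and the jar figures come from that.

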